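# Find the paint keeper's lid with the broken catch and hold it open

### The job

One of the three lids on the paint keeper no longer catches, and I want to get at it: first clear away the palette knife lying on the lids, laying it flat and right way up in the empty wide compartment of the tool tray, blade away from the robot. Then tap the knobs of the three lids with the fingertips, one after the other from left to right as the robot sees them, to feel which lid gives, and lift that lid by its knob to well past half open (about 60 degrees). Finish while still holding it there by the knob, with the other two lids shut and everything else on the table left where it is.

Things in the scene. Friction and masses are not known exactly. Their poses are not given: they have to be found in the camera images.
- keeper: paint keeper: plywood box fixed to the table, 286 mm wide (y), 175 deep (x), with three steel pans, each under its own flat steel lid 84 mm wide, 143 deep. Origin under its middle; z up, y to the left, x to its back; turned up to 0.25 rad, its front (-x, knob side) to the robot. Lid tops level, 121 mm above the origin; lid centres y = +88, 0, -88 mm; hinge line along y at x = 70, z = 119 mm
- lid_left (a joint): hinge angle of the left lid (left = the robot's left): 0 shut, grows as the front edge rises, stop at 1.35. Hidden snap catches hold two of the lids rigidly shut. The third, any of them, has a broken catch: same look and height, but its knob, pressed with 3 N, goes down about 5 mm to the rim and springs back; it can be lifted (150 g, about 1 N at the knob) and falls shut if let go
- knob_left: black knob of the left lid; origin at its foot on the lid's top face, z up along it, turning with the lid: head 24 mm across, 20 mm high on a 14 mm neck 10 mm high, so its top is 30 mm up; axis 19 mm behind the lid's front edge, 128 mm in front of the hinge line. Pinched across y (along the hinge line) it turns between the fingers as the lid opens
- lid_middle (a joint): hinge angle of the middle lid (left = the robot's left): 0 shut, grows as the front edge rises, stop at 1.35. Hidden snap catches hold two of the lids rigidly shut. The third, any of them, has a broken catch: same look and height, but its knob, pressed with 3 N, goes down about 5 mm to the rim and springs back; it can be lifted (150 g, about 1 N at the knob) and falls shut if let go
- knob_middle: black knob of the middle lid; origin at its foot on the lid's top face, z up along it, turning with the lid: head 24 mm across, 20 mm high on a 14 mm neck 10 mm high, so its top is 30 mm up; axis 19 mm behind the lid's front edge, 128 mm in front of the hinge line. Pinched across y (along the hinge line) it turns between the fingers as the lid opens
- lid_right (a joint): hinge angle of the right lid (left = the robot's left): 0 shut, grows as the front edge rises, stop at 1.35. Hidden snap catches hold two of the lids rigidly shut. The third, any of them, has a broken catch: same look and height, but its knob, pressed with 3 N, goes down about 5 mm to the rim and springs back; it can be lifted (150 g, about 1 N at the knob) and falls shut if let go
- knob_right: black knob of the right lid; origin at its foot on the lid's top face, z up along it, turning with the lid: head 24 mm across, 20 mm high on a 14 mm neck 10 mm high, so its top is 30 mm up; axis 19 mm behind the lid's front edge, 128 mm in front of the hinge line. Pinched across y (along the hinge line) it turns between the fingers as the lid opens
- knife: palette knife, 201 mm long, 70 g, lying flat on the lids behind the knobs, along the row, blade to the right. x from the handle to the blade tip, z up; origin at its balance point, on its underside. Wooden handle 20 mm wide, 18 high, from x = -75 to 30 mm; cranked neck; flat blade 32 mm wide from x = 48 to 126 mm
- knife_tip (a point): tip of the palette knife's blade, 126 mm in front of its origin
- tray: open wooden tool tray fixed to the table, 250 mm long (its x), 136 mm wide (its y), 26 mm high; floor 5 mm, outer walls 5 mm. Origin under its middle, x away from the robot (turned up to 0.3 rad), y left. A lengthwise wall parts it: empty wide compartment, 74 mm, centre line y = 26 mm; narrow one with the brush, centre line y = -39 mm
- brush: flat brush, 200 mm long with a round wooden handle, lying in the tray's narrow compartment, handle towards the robot; origin under its middle. To be left alone
- tin_small: closed round paint tin, 66 mm across, 78 mm high; origin under its middle. To be left alone
- tin_big: closed round paint tin, 90 mm across, 100 mm high; origin under its middle. To be left alone
- tape: empty cardboard tape ring lying flat, 72 mm outside, 24 mm high; origin under its middle. To be left alone
- jar: small glass jar with a steel cap, 56 mm across, 75 mm high; origin under its middle. To be left alone
- squeeze: white squeeze bottle, 48 mm across, 150 mm high; origin under its middle. To be left alone
- brush_pot: open metal pot, 90 mm across, 110 mm high, with brushes standing in it up to about 220 mm; origin under its middle. To be left alone

How it is judged:
By the outcome, as a careful person would: the job done as asked, in the order asked, and still so for the second after the job is handed in, while the arm keeps its last pose, push and grip.
It also fails if it takes over 61 s, if anything falls off the work surface, if the arm or the gripper's body presses on something with over 40 N, if the wrist force passes 120 N, or if a joint passes its speed limit or range.

### The arm

A 7-joint arm with a two-finger parallel gripper is mounted at the origin on the work surface. World frame = base frame: x ahead of the robot, y to its left, z up, the work surface at z = 0. Lengths are in m, angles in rad, forces in N, time in s.
With the tool pointing down it reaches from about 0.425 to 0.925 m from the base axis. Payload 6.8 kg.
Tool frame: the origin (TCP) lies where the fingers leave the gripper's body, on its centre line; the fingertips stand 73 mm ahead of it and the grasp point (between the pads) lies 54 mm ahead of it; z points along the fingers, y is the line along which they close (so a half turn about z gives the same grasp; the last joint's range is limited). The gripper opens to 85 mm and grips with 20 to 120 N. Pads are 22 mm wide; open, the fingers measure 114 mm over their backs; the gripper's body (76 mm by 85 mm) begins 54 mm behind the grasp point. The pads swing forward as they close: fully open they stand 13 mm farther back than shut.
Start: joints at [-1.441, 0.477, 0.022, 1.555, -0.011, 1.109, -0.083], TCP at [0.159, 0.656, 0.304] pointing down, gripper open.
Joint ranges: [-2.96, 2.96], [-0.34, 2.1], [-1.41, 1.46], [0.24, 2.44], [-1.37, 4.51], [0.17, 1.92], [-2.96, 2.96]. Speed limits (rad/s): [2.39, 2.39, 3.14, 3.14, 3.14, 3.14, 3.14].

### API

Orientations are given as a rotation vector (axis times angle).
In Python, from bench import r, grab_frame, camera_info gives the robot as it stands.
- The arm moves only by the shell command python3 -m pendant 'ROWS' [OPENING] [FORCE]. ROWS is one flat JSON list of numbers that holds 1 to 5 rows one after another, with no inner brackets; each row has 6 numbers: dx, dy, dz in m, then a rotation vector rx, ry, rz in rad; each row is the pose to reach, as a shift and turn from the pose commanded when the command began, along the tool's axes at that moment; what a row does not reach only later rows make up. A row lasts 1/10 s, in which the tool goes at most 0.05 m and 0.15 rad, less where a joint would pass 70% of its speed; a pose out of reach is approached as far as the arm can. OPENING is the finger opening in m, set as the command begins (- or left out keeps the last). The fingers move at their own pace and stop on an object; FORCE is the grip in N (left out, the last holds). Time passes only in rows, so rows that do not move let the fingers close. It prints the time, the measured TCP pose, the force, the opening and the grip force at its end. Input that does not fit is refused with a message, and nothing moves.
- r.get_obs(): the state, without advancing time (a new reading comes with each control period).
- grab_frame(name): name is "scene" or "top"; returns (picture, depth): 384x512x3 uint8, blue, green, red; 384x512 float32, m along the optical axis (not along the pixel's ray), 0 where there is no reading.
- camera_info(name): a dict with "camera_matrix" (3x3 intrinsics, pixels), "k1" (the pictures are not rectified: a ray, as slopes to the right and down, at radius r is drawn at 1 + k1 r^2 times it, then the intrinsics apply), "R" (3x3) and "t" (3): a world point X has camera coordinates R X + t. Camera axes: x right, y down, z forward; pixel columns grow to the right and rows downward; lengths in m; the calibration is good to about 2 mm. A picture is of the moment at which its call begins. camera_info takes no time and is no camera call.
- r.hand_in(): hands the job in; it is judged then, once.
The state is a dict: "clock": time; "joints": joint angles; "qvel": joint speeds; "tau": joint torques, N m; "tcp_pos": TCP position; "orientation": TCP orientation; "contact_force": force on the tool from outside, world axes, zero at the start; "moment": the same for the moment, N m; "grip_width": finger opening in m; "gripper_force": force on a finger pad.
Only numpy, scipy, OpenCV 4.12 (cv2) and the standard library are available. Lean on these libraries where they do the work, as an engineer would, in place of code of your own. Each camera call takes 0.05 s, during which the arm holds its last target. There are 200 camera calls.

## Working session

There is one attempt and no reset: what is moved stays moved. The work goes in short steps, Python scripts to look and compute and a shell command to move; the robot and the scene stay as the last step left them, time stands still between calls to the robot, and variables do not carry over. Pictures are saved under pics/ and viewed, at most 10 in all, crops included, and the job is handed in when it is done.

```bash
ls; mkdir -p pics; cat > h.py <<'E'
import numpy as np, cv2
from scipy.spatial.transform import Rotation as Ro
from bench import r, grab_frame, camera_info
def ray(cam,uv):
    c=camera_info(cam);K=np.array(c["camera_matrix"],float);R=np.array(c["R"]);t=np.array(c["t"])
    uv=np.atleast_2d(np.array(uv,float))
    p=cv2.undistortPoints(uv.reshape(-1,1,2),K,np.array([c["k1"],0,0,0,0.])).reshape(-1,2)
    d=np.c_[p,np.ones(len(p))]@R
    return -R.T@t,d
def plane(cam,uv,z):
    o,d=ray(cam,uv);return o+d*((z-o[2])/d[:,2])[:,None]
def tri(uv1,uv2,c1="scene",c2="top"):
    o1,d1=ray(c1,uv1);o2,d2=ray(c2,uv2);a=d1[0];b=d2[0]
    s=np.linalg.lstsq(np.c_[a,-b],o2-o1,rcond=None)[0]
    p,q=o1+s[0]*a,o2+s[1]*b
    return (p+q)/2,np.linalg.norm(p-q)
def cloud(cam,depth):
    v,u=np.mgrid[:384,:512];o,d=ray(cam,np.c_[u.ravel(),v.ravel()])
    return (o+d*depth.ravel()[:,None]).reshape(384,512,3)
def tool():
    o=r.get_obs();return np.array(o["tcp_pos"]),Ro.from_rotvec(o["orientation"])
E
python3 - <<'E'
from h import *
for n in ("scene","top"):
    f,d=grab_frame(n);cv2.imwrite(f"pics/{n}0.png",f);np.save(f"{n}0.npy",d);c=camera_info(n)
    print(n,c["camera_matrix"],c["k1"],-np.array(c["R"]).T@c["t"],(d>0).mean())
o=r.get_obs();print(o)
E
```

```text
pics
scene [[482.90902805   0.         259.74403237]
 [  0.         482.90902805 201.07369857]
 [  0.           0.           1.        ]] -0.0580268631709067 [ 1.48658262 -0.33292387  1.0112182 ] 0.9962514241536459
top [[357.03096657   0.         255.83034842]
 [  0.         357.03096657 194.22696462]
 [  0.           0.           1.        ]] 0.0368179538420938 [ 0.40597393 -0.01031225  1.09772443] 0.9958546956380209
{'clock': 0.1, 'joints': array([-1.44112803,  0.47771577,  0.02237045,  1.5563375 , -0.01153202,
        1.10929372, -0.08309794]), 'qvel': array([ 0.00096773, -0.00112388, -0.00159779, -0.00200166, -0.00253674,
       -0.00151444,  0.00060241]), 'tau': array([ 4.61871896e-03, -5.97767401e+01,  1.61400229e+00, -2.81961107e+01,
        1.28596101e-02,  5.05959353e-03,  2.44102262e-05]), 'tcp_pos': array([0.15890024, 0.65561134, 0.30303085]), 'orientation': array([-3.72621591e-01, -3.11932336e+00,  2.55018676e-03]), 'contact_force': array([ 1.08016281,  0.60636851, -0.25146638]), 'moment': array([-0.04223647,  0.023813  , -0.0078827 ]), 'gripper_force': 0.0, 'grip_width': 0.08535029105308879}
```

View pics/scene0.png

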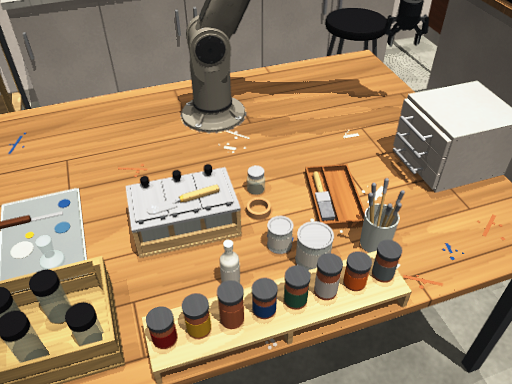

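View pics/top0.png

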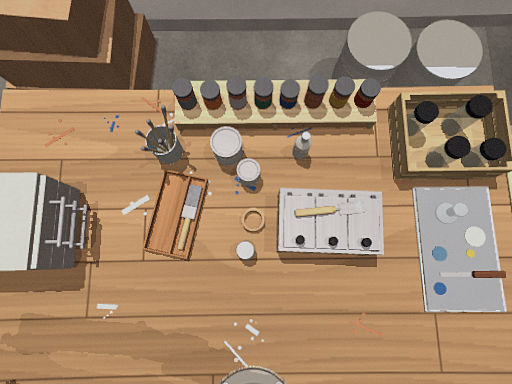

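The scene view (from the far side) shows the keeper with its knobs at (145,182), (177,176) and (208,170), the knife handle at (200,192), and the tray at (335,195). In the top view the knobs are at (300,240), (333,241) and (366,242), the handle at (315,211), the blade at (352,207), and the tray at (177,215). The tray's empty wide compartment is on its left, near (166,213).

```bash
cat > m.py <<'E'
from h import *
F={n:cv2.imread(f"pics/{n}0.png") for n in("scene","top")}
D={n:np.load(f"{n}0.npy") for n in F}; C={n:cloud(n,D[n]) for n in F}
def blobs(n,mask,box,amin=20):
    m=np.zeros_like(mask);x0,y0,x1,y1=box;m[y0:y1,x0:x1]=mask[y0:y1,x0:x1]
    k,l,s,c=cv2.connectedComponentsWithStats(m.astype(np.uint8))
    return [(c[i],s[i],l==i) for i in range(1,k) if s[i,4]>=amin]
B={"scene":(125,155,245,255),"top":(270,185,390,260)}
kn={}
for n in F:
    kn[n]=sorted([b for b in blobs(n,F[n].max(2)<45,B[n])],key=lambda b:b[0][0])
    for c,s,m in kn[n]:
        p=C[n][m];print(n,"dark",c.round(1),s, np.median(p,0).round(3), "ztop",np.percentile(p[:,2],95).round(3))
    hsv=cv2.cvtColor(F[n],cv2.COLOR_BGR2HSV);y=(hsv[...,1]>70)&(hsv[...,2]>120)
    for c,s,m in blobs(n,y,B[n],40):
        p=C[n][m];print(n,"yellow",c.round(1),s,np.median(p,0).round(3),p[:,2].min().round(3),p[:,2].max().round(3))
# height histogram near keeper & tray
P=C["top"]
for nm,(x0,y0,x1,y1) in dict(keep=B["top"],tray=(140,165,212,262)).items():
    z=P[y0:y1,x0:x1,2].ravel();h,e=np.histogram(z,np.arange(-.02,.2,.01));print(nm,dict(zip(e[:-1].round(2),h)))
for n,b in B.items():
    x0,y0,x1,y1=b;cv2.imwrite(f"pics/c_{n}.png",cv2.resize(F[n][y0:y1,x0:x1],None,fx=5,fy=5,interpolation=2))
im=np.vstack([cv2.resize(F["top"][165:265,135:215],None,fx=5,fy=5,interpolation=2)]);im2=cv2.resize(F["scene"][155:235,295:375],None,fx=5,fy=5,interpolation=2)
im2=cv2.copyMakeBorder(im2,0,100,0,0,0);cv2.imwrite("pics/tray.png",np.hstack([im,im2])[:, :800])
E
python3 m.py
```

```text
scene dark [144.3 181.7] [140 177   9  11  70] [ 0.467 -0.309  0.147] ztop 0.151
scene dark [176.3 175.4] [173 171   8  11  66] [ 0.47  -0.221  0.148] ztop 0.152
scene dark [207.8 169.6] [205 165   7  11  66] [ 0.475 -0.134  0.147] ztop 0.152
scene yellow [187.6 204.1] [ 125  155  120  100 5523] [ 0.466 -0.2    0.001] -0.009 1.011
scene yellow [198.5 192.8] [179 185  40  17 275] [ 0.55  -0.18   0.137] 0.119 1.011
top dark [299.7 239.2] [296 236   8   8  22] [ 0.467 -0.131  0.15 ] ztop 0.153
top dark [332.5 240.4] [329 237   9   8  30] [ 0.462 -0.218  0.15 ] ztop 0.152
top dark [365.7 242.1] [361 238  10   9  39] [ 0.457 -0.305  0.149] ztop 0.153
top yellow [328.3 217.5] [ 270  185  120   75 1845] [ 0.551 -0.232  0.   ] -0.006 1.098
top yellow [314.9 210.7] [295 206  41  10 272] [ 0.543 -0.177  0.138] 0.119 1.098
keep {np.float64(-0.02): np.int64(0), np.float64(-0.01): np.int64(1133), np.float64(0.0): np.int64(1075), np.float64(0.01): np.int64(50), np.float64(0.02): np.int64(29), np.float64(0.03): np.int64(22), np.float64(0.04): np.int64(48), np.float64(0.05): np.int64(13), np.float64
[... 377 characters left out ...]
 np.float64(0.18): np.int64(0)}
tray {np.float64(-0.02): np.int64(0), np.float64(-0.01): np.int64(1456), np.float64(0.0): np.int64(3959), np.float64(0.01): np.int64(326), np.float64(0.02): np.int64(1198), np.float64(0.03): np.int64(18), np.float64(0.04): np.int64(0), np.float64(0.05): np.int64(0), np.float64(0.06): np.int64(0), np.float64(0.07): np.int64(0), np.float64(0.08): np.int64(0), np.float64(0.09): np.int64(0), np.float64(0.1): np.int64(0), np.float64(0.11): np.int64(0), np.float64(0.12): np.int64(0), np.float64(0.13): np.int64(0), np.float64(0.14): np.int64(0), np.float64(0.15): np.int64(0), np.float64(0.16): np.int64(0), np.float64(0.17): np.int64(0), np.float64(0.18): np.int64(0)}
```

```bash
python3 -c "
import cv2
a=cv2.imread('pics/c_top.png');b=cv2.imread('pics/c_scene.png');print(a.shape,b.shape)"
```

```text
(375, 600, 3) (500, 600, 3)
```

View pics/c_top.png

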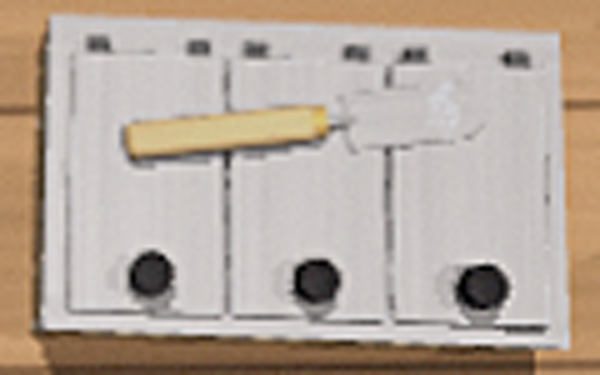

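View pics/tray.png

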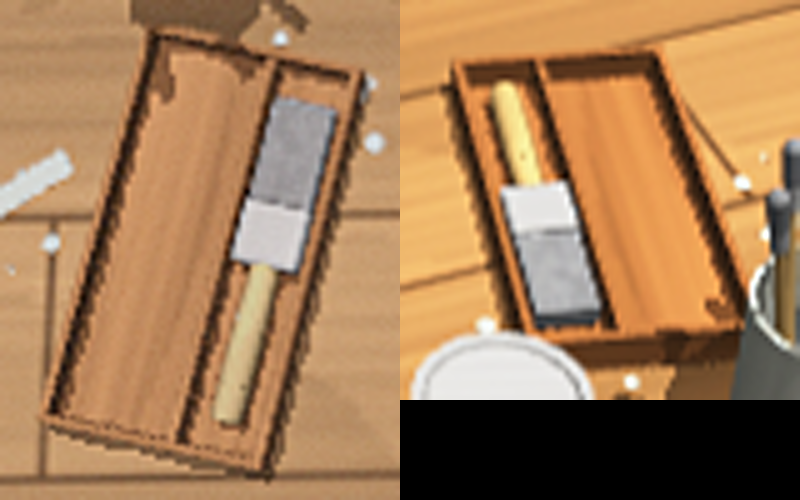

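The top crop shows the handle running from (295,213) to (335,209) and the blade to about (367,208). The knobs sit in front of it. The tray crop puts the outer corners at top-view (165,171), (207.6,179), (188.6,260) and (144,249.4), and shows the wide compartment empty.

```bash
cat > m2.py <<'E'
from h import *; import io,contextlib
with contextlib.redirect_stdout(io.StringIO()):
    from m import *
print("tray corners tri (FL,FR? ,NR,NL)")
T=np.array([(165,171),(207.6,179),(188.6,260.2),(144,249.4)]);
S=[(364,220),None,(305.4,167.4),(346.6,165)]
for t,s in zip(T,S):
    print(plane("top",t,.026)[0].round(4), None if s is None else [np.round(x,4) for x in tri(s,t)])
W=plane("top",T,.026)[:,:2]
print("sides",[np.linalg.norm(W[i]-W[(i+1)%4]).round(4) for i in range(4)],"centre",W.mean(0).round(4))
ex=(W[0]-W[3]+W[1]-W[2]);yaw=np.arctan2(ex[1],ex[0]);ey_=(W[0]-W[1]+W[3]-W[2]);print("yaw",yaw,np.arctan2(-ey_[0],ey_[1]))
print("knobs")
K=[]
for i in range(3):
    p,e=tri(kn["scene"][2-i][0],kn["top"][i][0]);K.append(plane("top",kn["top"][i][0],.149)[0]);print(p.round(4),e.round(4),K[-1].round(4), plane("scene",kn["scene"][2-i][0],.140)[0].round(4))
k=K[0]-K[2];print("keeper yaw",np.arctan2(-k[0],k[1]),np.linalg.norm(k))
for n in F:
    hsv=cv2.cvtColor(F[n],cv2.COLOR_BGR2HSV);y=(hsv[...,1]>70)&(hsv[...,2]>120)
    c,s,m=blobs(n,y,B[n],40)[-1]
    rc=cv2.minAreaRect(np.argwhere(m)[:,::-1].astype(np.float32));print(n,rc)
    b=cv2.boxPoints(rc);b=b[np.argsort(b[:,0])];e0,e1=b[:2].mean(0),b[2:].mean(0);F[n+"e"]=(e0,e1) if 0 else None
    globals()["e_"+n]=(e0,e1)
    q=plane(n,[e0,e1],.139 if n=="top" else .135);print(n,"ends",e0,e1,q.round(4),np.linalg.norm(q[0]-q[1]))
    pz=C[n][m][:,2];print("handle depth z",np.median(pz),np.percentile(pz,[75,90]))
for a,b in((e_scene[1],e_top[0]),(e_scene[0],e_top[1])): print([np.round(x,4) for x in tri(a,b)])
print("tip",plane("top",(367.2,208.6),.123))
lid=C["top"][225:232,305:325,2];print("lid z",np.median(lid),"tray floor z",np.median(C["top"][200:225,160:170,2]),"table",np.median(C["top"][265:280,250:300,2]))
E
sed -i 's/F\[n+"e"\].*$/pass/' m2.py; python3 m2.py
```

```text
tray corners tri (FL,FR? ,NR,NL)
[0.6886 0.261  0.026 ] [array([0.6895, 0.2606, 0.0197]), np.float64(0.0041)]
[0.6618 0.1297 0.026 ] None
[0.4171 0.1821 0.026 ] [array([0.4185, 0.1879, 0.0179]), np.float64(0.009)]
[0.4504 0.314  0.026 ] [array([0.4517, 0.3192, 0.0182]), np.float64(0.0058)]
sides [np.float64(0.134), np.float64(0.2503), np.float64(0.136), np.float64(0.244)] centre [0.5545 0.2217]
yaw -0.21494205611217018 -0.2247059867754852
knobs
[ 0.4673 -0.1325  0.1382] 0.0011 [ 0.4664 -0.1316  0.149 ] [ 0.4696 -0.1324  0.14  ]
[ 0.4629 -0.2204  0.138 ] 0.0 [ 0.4622 -0.218   0.149 ] [ 0.4652 -0.2206  0.14  ]
[ 0.4577 -0.3086  0.1366] 0.0001 [ 0.457  -0.3048  0.149 ] [ 0.4617 -0.3086  0.14  ]
keeper yaw -0.05447795825923825 0.17339006936466572
scene ((198.71621704101562, 192.7027130126953), (7.058061122894287, 40.21623992919922), 72.89727020263672)
scene ends [179.4973  198.61623] [217.93513 186.7892 ] [[ 0.5534 -0.2316  0.135 ]
 [ 0.5422 -0.1237  0.135 ]] 0.10848816944493236
handle depth z 0.13690300773056363 [0.13863727 0.14010881]
top ((314.8729248046875, 210.77174377441406), (6.791343688964844, 40.19926834106445), 84.0938491821289)
top ends [294.87997 212.83998] [334.86588 208.7035 ] [[ 0.538  -0.1224  0.139 ]
 [ 0.5481 -0.2311  0.139 ]] 0.10917739490266035
handle depth z 0.13836122288968755 [0.1397034  0.14091781]
[array([ 0.539 , -0.1231,  0.1321]), np.float64(0.0002)]
[array([ 0.5494, -0.232 ,  0.1316]), np.float64(0.0017)]
tip [[ 0.54977359 -0.32356877  0.123     ]]
lid z 0.12078921594510872 tray floor z 0.004922215271196517 table 0.0001755434803353273
```

```bash
cat >> h.py <<'E'
def pose(th,tilt=0):
    "tool pointing down, tool y at world angle th"
    y=np.array([np.cos(th),np.sin(th),0]);z=np.array([0,0,-1.]);x=np.cross(y,z)
    return Ro.from_matrix(np.c_[x,y,z])*Ro.from_rotvec([0,tilt,0])
def to(p,th=None,tilt=0):
    q,R=tool();T=R if th is None else pose(th,tilt)
    np.set_printoptions(suppress=True,precision=4)
    print("shift",R.inv().apply(np.array(p)-q),"turn",(R.inv()*T).as_rotvec())
E
python3 - <<'E'
from h import *
to([.45,.25,.303],np.radians(35))
to([.5456,-.1996,.303],.08)
E
```

```text
shift [-0.3785 -0.3256  0.0006] turn [-0.0015  0.0007  0.7221]
shift [-0.5773 -0.7401  0.0013] turn [-0.0013  0.0011  1.253 ]
```

```bash
python3 -m pendant '[-0.038, -0.0325, 0, 0, 0, 0.07, -0.076, -0.065, 0, 0, 0, 0.14, -0.114, -0.0975, 0, 0, 0, 0.21, -0.152, -0.13, 0, 0, 0, 0.28, -0.19, -0.163, 0, 0, 0, 0.36]' 0.06 && python3 -m pendant '[-0.05, 0, 0, 0, 0, 0.07]' && python3 -c "
from h import *
to([.45,.25,.303],np.radians(35));to([.5456,-.1996,.303],.08)"
```

```text
clock: 0.6
tcp_pos: [0.3059, 0.4511, 0.3036]
orientation: [-0.93, -3.001, 0.001]
contact_force: [0.3, -0.8, 1.1]
grip_width: 0.0598
gripper_force: 0.0
clock: 0.7
tcp_pos: [0.3461, 0.4223, 0.3037]
orientation: [-1.033, -2.966, 0.002]
contact_force: [1.1, 0.9, -0.2]
grip_width: 0.0601
gripper_force: 0.0
shift [-0.1884 -0.0705  0.0007] turn [-0.0018 -0.0004  0.2898]
shift [-0.5426 -0.3635  0.0009] turn [-0.0019  0.0001  0.8207]
```

```bash
python3 -m pendant '[-0.046, -0.018, 0, 0, 0, 0.08, -0.092, -0.035, 0, 0, 0, 0.16, -0.14, -0.053, 0, 0, 0, 0.23, -0.188, -0.07, 0, 0, 0, 0.29, -0.22, -0.1, 0, 0, 0, 0.35]' && python3 -c "
from h import *
to([.5456,-.1996,.303],.08)"
```

```text
clock: 1.2
tcp_pos: [0.4591, 0.2082, 0.304]
orientation: [1.535, 2.739, 0.001]
contact_force: [0.3, 0.3, 0.3]
grip_width: 0.0598
gripper_force: 0.0
shift [-0.393  -0.1391  0.0012] turn [0.0015 0.0006 0.4691]
```

```bash
python3 -m pendant '[-0.046, -0.016, 0, 0, 0, 0.06, -0.092, -0.032, 0, 0, 0, 0.11, -0.138, -0.048, 0, 0, 0, 0.16, -0.184, -0.064, 0, 0, 0, 0.21, -0.23, -0.08, 0, 0, 0, 0.26]' && python3 -c "
from h import *
to([.5456,-.1996,.303],.08)"
```

```text
clock: 1.7
tcp_pos: [0.5098, -0.0294, 0.3039]
orientation: [-1.875, -2.52, -0.0]
contact_force: [0.4, -0.6, -0.3]
grip_width: 0.06
gripper_force: 0.0
shift [-0.1733 -0.0146  0.0008] turn [ 0.0001 -0.0003  0.2113]
```

```bash
python3 -m pendant '[-0.045, -0.004, 0, 0, 0, 0.06, -0.09, -0.008, 0, 0, 0, 0.12, -0.135, -0.012, 0, 0, 0, 0.18, -0.173, -0.0146, 0, 0, 0, 0.211, -0.173, -0.0146, 0.03, 0, 0, 0.211]' 0.05 && python3 - <<'E'
from h import *
to([.5456,-.1996,.2],.08)
for n in("scene","top"):
    f,d=grab_frame(n);cv2.imwrite(f"pics/{n}1.png",f)
a=cv2.imread("pics/top1.png")[150:270,250:400];b=cv2.imread("pics/scene1.png")[90:250,100:260]
cv2.imwrite("pics/g1.png",np.hstack([cv2.resize(a,(400,320)),cv2.resize(b,(320,320))]))
E
```

```text
clock: 2.2
tcp_pos: [0.5474, -0.2047, 0.2771]
orientation: [2.132, 2.295, 0.002]
contact_force: [0.6, -0.5, 0.4]
grip_width: 0.0502
gripper_force: 0.0
shift [ 0.0057 -0.002   0.077 ] turn [ 0.0072  0.006  -0.0067]
```

View pics/g1.png

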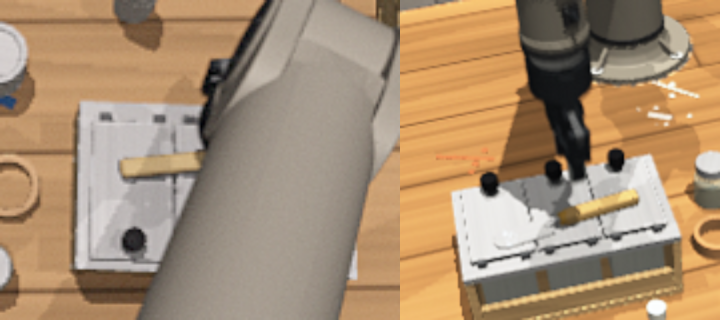

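The gripper hangs over the front part of the knife handle (top crop about (200,160), scene crop about (570,170)). Its opening straddles the handle and clears the knobs.

```bash
python3 -m pendant '[0, 0, 0.02, 0, 0, 0, 0, 0, 0.04, 0, 0, 0, 0, 0, 0.04, 0, 0, 0]' && python3 -c "
from h import *
to([.5456,-.1996,.2],.08)"
```

```text
clock: 2.6
tcp_pos: [0.5448, -0.1954, 0.2321]
orientation: [-2.123, -2.309, 0.003]
contact_force: [0.4, 1.1, 0.1]
grip_width: 0.0499
gripper_force: 0.0
shift [-0.0044  0.0006  0.0321] turn [-0.0045 -0.0022  0.0041]
```

```bash
python3 -m pendant '[-0.004, 0, 0.015, 0, 0, 0, -0.004, 0, 0.026, 0, 0, 0, -0.004, 0, 0.031, 0, 0, 0, -0.004, 0, 0.031, 0, 0, 0]' && python3 -m pendant '[0, 0, 0, 0, 0, 0, 0, 0, 0, 0, 0, 0, 0, 0, 0, 0, 0, 0, 0, 0, 0, 0, 0, 0, 0, 0, 0, 0, 0, 0]' 0.0 40
```

```text
clock: 3.0
tcp_pos: [0.5459, -0.2012, 0.2022]
orientation: [-2.128, -2.31, 0.001]
contact_force: [0.6, 0.3, 0.2]
grip_width: 0.05
gripper_force: 0.0
clock: 3.5
tcp_pos: [0.5466, -0.2015, 0.2035]
orientation: [2.128, 2.31, 0.001]
contact_force: [-0.4, 1.0, 5.8]
grip_width: 0.0187
gripper_force: 39.8
```

```bash
python3 -m pendant '[0, 0, -0.01, 0, 0, 0, 0, 0, -0.03, 0, 0, 0, 0, 0, -0.05, 0, 0, 0, 0, 0, -0.05, 0, 0, 0]' && python3 - <<'E'
from h import *
for n in("scene",):
    f,d=grab_frame(n);cv2.imwrite(f"pics/{n}2.png",f)
b=f[90:250,100:260]
cv2.imwrite("pics/g2.png",cv2.resize(b,(480,480),interpolation=2))
to([.535,.254,.303],.08+1.27)
E
```

```text
clock: 3.9
tcp_pos: [0.5474, -0.2021, 0.2556]
orientation: [2.126, 2.307, 0.004]
contact_force: [0.8, -0.1, -1.3]
grip_width: 0.0186
gripper_force: 39.1
shift [ 0.455   0.0257 -0.0491] turn [ 0.0018  0.002  -1.268 ]
```

View pics/g2.png

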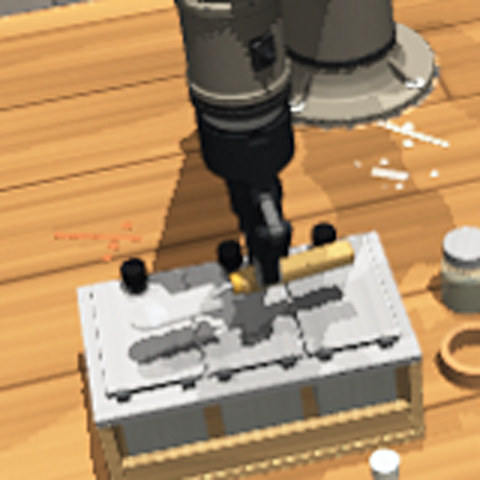

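The knife is held level in the fingers, with its shadow on the lids below it (crop (230,325)). I'm carrying it to the tray.

```bash
python3 -m pendant '[0.03, 0.002, -0.03, 0, 0, -0.04, 0.075, 0.005, -0.049, 0, 0, -0.16, 0.12, 0.007, -0.049, 0, 0, -0.29, 0.165, 0.009, -0.049, 0, 0, -0.42, 0.21, 0.012, -0.049, 0, 0, -0.55]' && python3 -c "
from h import *
to([.535,.254,.303],.08+1.27)"
```

```text
clock: 4.45
tcp_pos: [0.5401, 0.0108, 0.3012]
orientation: [-1.413, -2.805, 0.001]
contact_force: [1.3, -0.2, -0.8]
grip_width: 0.0184
gripper_force: 39.2
shift [ 0.1985  0.1407 -0.0018] turn [-0.0005 -0.001  -0.7126]
```

```bash
python3 -m pendant '[0.037, 0.026, 0, 0, 0, -0.14, 0.074, 0.052, 0, 0, 0, -0.28, 0.11, 0.078, 0, 0, 0, -0.42, 0.147, 0.104, 0, 0, 0, -0.56, 0.184, 0.13, 0, 0, 0, -0.7]' && python3 -m pendant '[0, 0, 0, 0, 0, 0, 0, 0, 0, 0, 0, 0]' && python3 - <<'E'
from h import *
to([.535,.254,.303],.08+1.27)
for n in("scene","top"):
    f,d=grab_frame(n);cv2.imwrite(f"pics/{n}3.png",f)
    if n=="scene": b=cv2.resize(f[110:230,270:400],(390,360),interpolation=2)
    else: a=cv2.resize(f[150:270,130:260],(390,360),interpolation=2)
cv2.imwrite("pics/g3.png",np.hstack([a,b]))
E
```

```text
clock: 4.95
tcp_pos: [0.5363, 0.2359, 0.3008]
orientation: [-0.365, -3.119, 0.001]
contact_force: [0.2, 0.0, 0.0]
grip_width: 0.0186
gripper_force: 39.2
clock: 5.15
tcp_pos: [0.5363, 0.2353, 0.3005]
orientation: [-0.371, -3.118, 0.002]
contact_force: [0.0, 0.2, -0.9]
grip_width: 0.0186
gripper_force: 39.3
shift [ 0.0056  0.0178 -0.0025] turn [-0.0015 -0.0018 -0.0158]
```

View pics/g3.png

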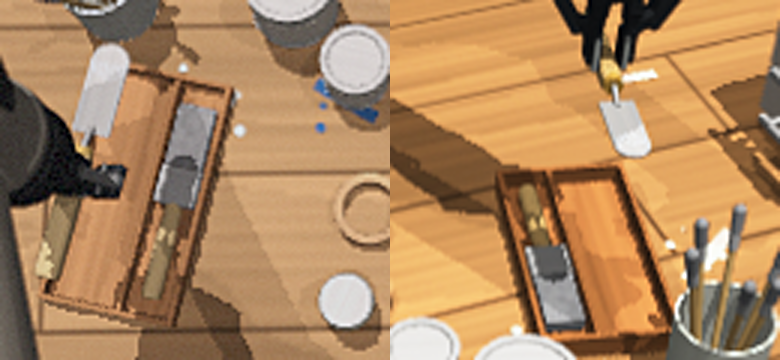

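The knife hangs level in the gripper, pointing away from the robot. In the top picture its tip is at about (166,165) and its handle end at (145,242). In the scene picture the tip is at about (351,162). The wide compartment is free.

```bash
python3 - <<'E'
from h import *
np.set_printoptions(suppress=True,precision=4)
print(tri((351.3,161.7),(165.7,165)))
tip=plane("top",(165.7,165),.221)[0];he=plane("top",(145,241.7),.236)[0]
d=tip-he;print(tip,he,np.linalg.norm(d[:2]),"yaw",np.arctan2(d[1],d[0]))
u=d[:2]/np.linalg.norm(d[:2]);o=tip[:2]-.126*u;print("origin",o,"tcp",tool()[0])
# compartment edges from first top picture: inner floor corners
E=np.array([(272,65),(150,42),(55,415),(183,440)])/5+[135,165]
W=plane("top",E,.026)[:,:2];print(W,"centre",W.mean(0))
a=(W[0]+W[1])/2-(W[2]+W[3])/2;print("axis yaw",np.arctan2(a[1],a[0]),np.linalg.norm(a))
E
```

```text
(array([0.6528, 0.2093, 0.2189]), np.float64(0.003320741394046162))
[0.6528 0.2104 0.221 ] [0.4598 0.249  0.236 ] 0.19682117056836607 yaw -0.19719385472678433
origin [0.5293 0.2351] tcp [0.5371 0.2327 0.3011]
[[0.6656 0.1856]
 [0.681  0.2607]
 [0.4544 0.3083]
 [0.4387 0.2326]] centre [0.5599 0.2468]
axis yaw -0.20572644437810111 0.23163087940915036
```

```bash
python3 -c "
from h import *
to([.5408,.2517,.09])"; python3 -m pendant '[0.001, 0.018, 0.03, 0, 0, 0.015, 0.001, 0.018, 0.07, 0, 0, 0.015, 0.001, 0.018, 0.11, 0, 0, 0.015, 0.001, 0.018, 0.14, 0, 0, 0.015, 0.001, 0.018, 0.155, 0, 0, 0.015]' && python3 -m pendant '[0, 0, 0, 0, 0, 0, 0, 0, 0, 0, 0, 0]' && python3 -c "
from h import *
to([.5408,.2517,.09])"
```

```text
shift [0.0008 0.0197 0.2111] turn [0. 0. 0.]
clock: 5.75
tcp_pos: [0.5394, 0.2494, 0.1441]
orientation: [-0.402, -3.113, 0.005]
contact_force: [-0.5, -0.8, -0.4]
grip_width: 0.0188
gripper_force: 39.3
clock: 5.95
tcp_pos: [0.5414, 0.2514, 0.148]
orientation: [0.4, 3.115, 0.001]
contact_force: [0.6, 0.2, 0.4]
grip_width: 0.0189
gripper_force: 39.3
shift [0.0007 0.0001 0.058 ] turn [0. 0. 0.]
```

```bash
python3 -m pendant '[0, 0, 0.03, 0, 0, 0, 0, 0, 0.045, 0, 0, 0, 0, 0, 0.052, 0, 0, 0, 0, 0, 0.056, 0, 0, 0, 0, 0, 0.056, 0, 0, 0]' && python3 -m pendant '[0, 0, 0.001, 0, 0, 0, 0, 0, 0.001, 0, 0, 0]'
```

```text
clock: 6.45
tcp_pos: [0.5407, 0.252, 0.0912]
orientation: [0.398, 3.116, 0.0]
contact_force: [0.3, -0.4, 0.3]
grip_width: 0.0188
gripper_force: 39.3
clock: 6.65
tcp_pos: [0.5408, 0.2521, 0.0905]
orientation: [0.398, 3.116, 0.001]
contact_force: [-0.8, 0.3, 0.2]
grip_width: 0.0188
gripper_force: 39.3
```

```bash
python3 -m pendant '[0, 0, 0.0015, 0, 0, 0, 0, 0, 0.003, 0, 0, 0, 0, 0, 0.003, 0, 0, 0]' && python3 -m pendant '[0, 0, 0, 0, 0, 0, 0, 0, 0, 0, 0, 0, 0, 0, 0, 0, 0, 0]' 0.034
```

```text
clock: 6.95
tcp_pos: [0.5407, 0.2521, 0.0876]
orientation: [0.398, 3.116, 0.001]
contact_force: [-1.7, -0.2, 6.0]
grip_width: 0.0188
gripper_force: 40.0
clock: 7.25
tcp_pos: [0.5404, 0.2519, 0.0868]
orientation: [-0.398, -3.116, 0.0]
contact_force: [-1.4, 0.7, 0.3]
grip_width: 0.0341
gripper_force: 0.0
```

Released on the floor, with 6 N of contact just before. I'll go straight up and check.

```bash
python3 -m pendant '[0, 0, -0.02, 0, 0, 0, 0, 0, -0.06, 0, 0, 0, 0, 0, -0.11, 0, 0, 0, 0, 0, -0.16, 0, 0, 0, 0, 0, -0.2, 0, 0, 0]' && python3 -m pendant '[-0.03, 0, -0.01, 0, 0, 0.05, -0.07, -0.02, -0.01, 0, 0, 0.05, -0.11, -0.04, -0.01, 0, 0, 0.05, -0.15, -0.06, -0.01, 0, 0, 0.05, -0.19, -0.08, -0.01, 0, 0, 0.05]' && python3 - <<'E'
from h import *
for n in("scene","top"):
    f,d=grab_frame(n);cv2.imwrite(f"pics/{n}4.png",f)
    if n=="scene": b=cv2.resize(f[130:230,280:390],(396,360),interpolation=2)
    else: a=cv2.resize(f[160:260,130:240],(396,360),interpolation=2)
cv2.imwrite("pics/g4.png",np.hstack([a,b]))
to([.4673,-.132,.26],np.radians(90)-.054);to([.4673,-.132,.26],np.radians(-90)-.054);print(r.get_obs()["joints"])
E
```

```text
clock: 7.75
tcp_pos: [0.5408, 0.2519, 0.2899]
orientation: [0.398, 3.115, 0.002]
contact_force: [1.0, 0.9, -0.8]
grip_width: 0.0341
gripper_force: 0.0
clock: 8.25
tcp_pos: [0.7053, 0.1257, 0.2967]
orientation: [-0.475, -3.105, -0.0]
contact_force: [0.7, 0.3, 0.2]
grip_width: 0.0339
gripper_force: 0.0
shift [ 0.1517 -0.3126  0.0371] turn [-0.0045  0.003  -0.2586]
shift [ 0.1517 -0.3126  0.0371] turn [0.0043 0.0065 2.883 ]
[-0.4657  0.5696  0.3238  1.4643 -0.1844  1.1371  1.1459]
```

View pics/g4.png

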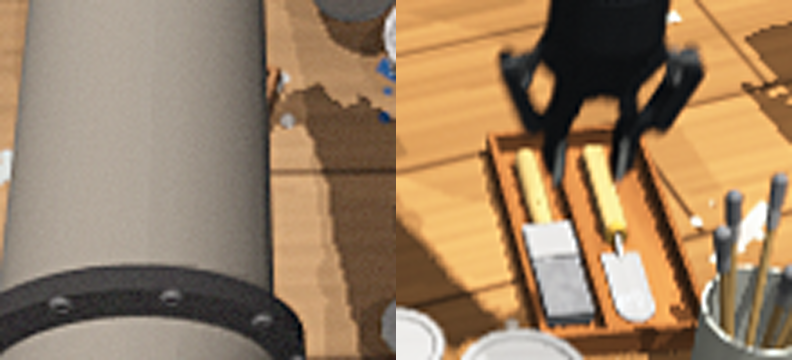

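The knife lies flat in the wide compartment, blade away from the robot (scene crop, handle (605,190), blade (628,285)). Next is the left knob, with the fingers closed.

```bash
python3 -m pendant '[0.02, -0.044, 0, 0, 0, -0.04, 0.04, -0.088, 0, 0, 0, -0.08, 0.062, -0.132, 0, 0, 0, -0.12, 0.083, -0.176, 0, 0, 0, -0.16, 0.106, -0.22, 0, 0, 0, -0.2]' 0.0 30 && python3 -m pendant '[0.02, -0.044, 0, 0, 0, -0.03, 0.02, -0.044, 0, 0, 0, -0.05, 0.02, -0.044, 0, 0, 0, -0.05]' && python3 -c "
from h import *
to([.4673,-.132,.25],np.radians(90)-.054)"
```

```text
clock: 8.85
tcp_pos: [0.5357, -0.0526, 0.2967]
orientation: [0.16, 3.137, 0.0]
contact_force: [0.8, -1.0, 0.2]
grip_width: 0.0001
gripper_force: 0.0
clock: 9.15
tcp_pos: [0.5124, -0.094, 0.2972]
orientation: [0.088, 3.14, 0.001]
contact_force: [1.3, 1.4, 0.2]
grip_width: 0.0
gripper_force: 0.0
shift [ 0.0429 -0.0405  0.0471] turn [ 0.0006  0.0006 -0.0022]
```

```bash
python3 -m pendant '[0.022, -0.02, 0, 0, 0, 0, 0.043, -0.04, 0.01, 0, 0, 0, 0.043, -0.04, 0.04, 0, 0, 0, 0.043, -0.04, 0.055, 0, 0, 0, 0.043, -0.04, 0.055, 0, 0, 0]' && python3 -m pendant '[0, 0, 0, 0, 0, 0, 0, 0, 0, 0, 0, 0]' && python3 -c "
from h import *
to([.467,-.132,.226]);to([.467,-.132,.224])"
```

```text
clock: 9.65
tcp_pos: [0.4675, -0.1291, 0.24]
orientation: [-0.081, -3.137, -0.001]
contact_force: [-0.7, 0.1, 0.6]
grip_width: 0.0002
gripper_force: 0.0
clock: 9.85
tcp_pos: [0.469, -0.1302, 0.2427]
orientation: [0.083, 3.139, -0.0]
contact_force: [0.3, 0.2, 0.3]
grip_width: 0.0004
gripper_force: 0.0
shift [ 0.0019 -0.0019  0.0167] turn [0. 0. 0.]
shift [ 0.0019 -0.0019  0.0187] turn [0. 0. 0.]
```

```bash
python3 -m pendant '[0.001, -0.002, 0.008, 0, 0, 0, 0.001, -0.002, 0.014, 0, 0, 0, 0.001, -0.002, 0.014, 0, 0, 0]' |grep -E 'tcp|cont'; python3 -m pendant '[0, 0, 0.002, 0, 0, 0, 0, 0, 0.002, 0, 0, 0]'|grep -E 'tcp|cont'; python3 -m pendant '[0, 0, 0.002, 0, 0, 0, 0, 0, 0.002, 0, 0, 0]'|grep -E 'tcp|cont'; python3 -m pendant '[0, 0, 0.001, 0, 0, 0, 0, 0, 0.001, 0, 0, 0]'|grep -E 'tcp|cont'
```

```text
tcp_pos: [0.4662, -0.1326, 0.2271]
contact_force: [0.3, -0.2, 0.1]
tcp_pos: [0.4667, -0.1327, 0.2257]
contact_force: [-0.3, -0.6, -1.0]
tcp_pos: [0.4666, -0.1327, 0.2238]
contact_force: [-0.2, -0.6, -0.2]
tcp_pos: [0.4667, -0.1328, 0.2235]
contact_force: [-1.9, 0.4, 7.7]
```

```bash
python3 -m pendant '[0, 0, 0.001, 0, 0, 0, 0, 0, 0.001, 0, 0, 0]'|grep -E 'tcp|cont'; python3 -m pendant '[0, 0, -0.01, 0, 0, 0, 0, 0, -0.02, 0, 0, 0, 0, 0, -0.02, 0, 0, 0]'|grep -E 'tcp|cont';python3 -c "
from h import *
to([.463,-.2197,.243],np.radians(90)-.054)"
```

```text
tcp_pos: [0.4668, -0.1328, 0.2234]
contact_force: [-7.2, 2.3, 17.2]
tcp_pos: [0.4676, -0.1329, 0.2433]
contact_force: [-0.5, 0.5, 1.1]
shift [-0.0001 -0.0869  0.0004] turn [-0.      0.0029  0.0001]
```

Left is rigid: 17 N with no travel. On to the middle knob.

```bash
python3 -m pendant '[0, -0.04, 0, 0, 0, 0, 0, -0.075, 0, 0, 0, 0, 0, -0.087, 0, 0, 0, 0, 0, -0.087, 0.01, 0, 0, 0, 0, -0.087, 0.014, 0, 0, 0]' |grep -E 'tcp|cont'; python3 -m pendant '[0, 0, 0, 0, 0, 0, 0, 0, 0.002, 0, 0, 0, 0, 0, 0.002, 0, 0, 0]'|grep -E 'tcp|cont'; python3 -m pendant '[0, 0, 0.002, 0, 0, 0, 0, 0, 0.002, 0, 0, 0]'|grep -E 'tcp|cont'; python3 -m pendant '[0, 0, 0.001, 0, 0, 0, 0, 0, 0.001, 0, 0, 0]'|grep -E 'tcp|cont'; python3 -m pendant '[0, 0, 0.001, 0, 0, 0, 0, 0, 0.001, 0, 0, 0]'|grep -E 'tcp|cont'
```

```text
tcp_pos: [0.4617, -0.2182, 0.2265]
contact_force: [0.1, 0.1, 0.7]
tcp_pos: [0.4622, -0.2186, 0.2257]
contact_force: [0.1, 0.5, -0.9]
tcp_pos: [0.462, -0.2193, 0.2238]
contact_force: [-0.4, -0.4, 0.5]
tcp_pos: [0.4621, -0.2195, 0.2229]
contact_force: [-0.5, -0.2, -0.0]
tcp_pos: [0.4619, -0.2196, 0.2218]
contact_force: [-0.5, 0.5, 0.5]
```

```bash
for i in 1; do python3 -m pendant '[0, 0, 0.001, 0, 0, 0, 0, 0, 0.001, 0, 0, 0]'|grep -E 'tcp|cont'; python3 -m pendant '[0, 0, 0.001, 0, 0, 0, 0, 0, 0.001, 0, 0, 0]'|grep -E 'tcp|cont';python3 -m pendant '[0, 0, 0.001, 0, 0, 0, 0, 0, 0.001, 0, 0, 0]'|grep -E 'tcp|cont'; python3 -m pendant '[0, 0, 0.001, 0, 0, 0, 0, 0, 0.001, 0, 0, 0]'|grep -E 'tcp|cont';done
```

```text
tcp_pos: [0.4618, -0.2196, 0.2208]
contact_force: [-1.2, 1.1, 3.1]
tcp_pos: [0.4618, -0.2196, 0.2197]
contact_force: [-1.4, -0.5, 2.2]
tcp_pos: [0.4618, -0.2197, 0.2188]
contact_force: [-2.4, 0.1, 2.9]
tcp_pos: [0.4618, -0.2197, 0.2185]
contact_force: [-5.6, 1.1, 11.3]
```

The middle lid gives: about 5 mm at about 3 N, then it meets the rim. I'll back off and tap the right one as well.

```bash
python3 -m pendant '[0, 0, -0.01, 0, 0, 0, 0, 0, -0.024, 0, 0, 0, 0, -0.02, -0.024, 0, 0, 0, 0, -0.06, -0.024, 0, 0, 0, 0, -0.087, -0.024, 0, 0, 0]'|grep -E 'tcp|cont';python3 -m pendant '[0, 0, 0, 0, 0, 0, 0, 0, 0, 0, 0, 0]' >/dev/null; python3 -c "
from h import *
to([.458,-.3075,.226])"
```

```text
tcp_pos: [0.4578, -0.3085, 0.2427]
contact_force: [0.2, -0.5, 0.2]
shift [-0.0005 -0.0007  0.016 ] turn [0. 0. 0.]
```

```bash
python3 -m pendant '[0, 0, 0.01, 0, 0, 0, 0, 0, 0.016, 0, 0, 0, 0, 0, 0.016, 0, 0, 0]'|grep -E 'tcp|cont'; python3 -m pendant '[0, 0, 0.002, 0, 0, 0, 0, 0, 0.002, 0, 0, 0]'|grep -E 'tcp|cont'; python3 -m pendant '[0, 0, 0.001, 0, 0, 0, 0, 0, 0.001, 0, 0, 0]'|grep -E 'tcp|cont';python3 -m pendant '[0, 0, 0.001, 0, 0, 0, 0, 0, 0.001, 0, 0, 0]'|grep -E 'tcp|cont'
```

```text
tcp_pos: [0.457, -0.305, 0.2245]
contact_force: [0.5, -0.2, 0.7]
tcp_pos: [0.4575, -0.3062, 0.2238]
contact_force: [-0.7, 1.0, -0.8]
tcp_pos: [0.4575, -0.3064, 0.2235]
contact_force: [-1.1, 1.7, 4.8]
tcp_pos: [0.4575, -0.3065, 0.2234]
contact_force: [-4.0, 4.6, 13.4]
```

Right is rigid too (13 N), so it's the middle lid. I'll rise, open and go over the middle knob.

```bash
python3 -m pendant '[0, 0, -0.015, 0, 0, 0, 0, 0, -0.035, 0, 0, 0, 0, 0.03, -0.035, 0, 0, 0, 0, 0.07, -0.035, 0, 0, 0, 0, 0.0868, -0.035, 0, 0, 0]' 0.05 40|grep -E 'tcp|cont|wid';python3 -m pendant '[0, 0, 0, 0, 0, 0, 0, 0, 0, 0, 0, 0]'|grep -E 'tcp|wid'; python3 -c "
from h import *
to([.4625,-.2197,.203],np.radians(90)-.054)"
```

```text
tcp_pos: [0.4624, -0.2166, 0.257]
contact_force: [-0.0, -0.2, -0.1]
grip_width: 0.0499
tcp_pos: [0.4621, -0.2201, 0.2571]
grip_width: 0.05
shift [-0.0003  0.0004  0.0541] turn [-0.0004  0.0006  0.0007]
```

```bash
python3 -m pendant '[0, 0, 0.02, 0, 0, 0, 0, 0, 0.04, 0, 0, 0, 0, 0, 0.05, 0, 0, 0, 0, 0, 0.054, 0, 0, 0, 0, 0, 0.054, 0, 0, 0]'|grep -E 'tcp|cont|wid';python3 -m pendant '[0, 0, 0, 0, 0, 0, 0, 0, 0, 0, 0, 0, 0, 0, 0, 0, 0, 0, 0, 0, 0, 0, 0, 0]' 0.0 30|grep -E 'tcp|cont|wid|grip'
```

```text
tcp_pos: [0.4618, -0.2205, 0.2027]
contact_force: [0.3, -0.6, 0.6]
grip_width: 0.0501
tcp_pos: [0.4624, -0.2201, 0.2034]
contact_force: [-0.3, -0.9, 0.2]
grip_width: 0.0224
gripper_force: 30.3
```

```bash
cat > lift.py <<'E'
import numpy as np
def tcp(th):
    f=th/3;h=np.array([-.128*np.cos(th)+.022*np.sin(th),.128*np.sin(th)+.022*np.cos(th)])
    return h+.062*np.array([np.sin(f),np.cos(f)]),f
T=np.radians(np.arange(0,66,4))
for s in (0,5,10):
    p0,f0=tcp(T[s]);c,n=np.cos(f0),np.sin(f0)
    for t in T[s+1:s+6]:
        p,f=tcp(t);d=p-p0;dx,dz=-d[0],-d[1]   # axes of untilted tool
        print(np.degrees(t).round(),(c*dx-n*dz).round(4),(n*dx+c*dz).round(4),(f-f0).round(3))
E
python3 lift.py
```

```text
4.0 -0.0033 -0.0089 0.023
8.0 -0.0072 -0.0175 0.047
12.0 -0.0117 -0.026 0.07
16.0 -0.0168 -0.0342 0.093
20.0 -0.0224 -0.042 0.116
24.0 -0.0053 -0.0082 0.023
28.0 -0.0111 -0.0161 0.047
32.0 -0.0175 -0.0236 0.07
36.0 -0.0244 -0.0307 0.093
40.0 -0.0318 -0.0374 0.116
44.0 -0.0071 -0.0071 0.023
48.0 -0.0146 -0.0137 0.047
52.0 -0.0226 -0.0199 0.07
56.0 -0.0311 -0.0256 0.093
60.0 -0.0399 -0.0307 0.116
```

```bash
python3 -m pendant '[-0.0033, 0, -0.009, 0, 0.023, 0, -0.0072, 0, -0.0175, 0, 0.047, 0, -0.0117, 0, -0.026, 0, 0.07, 0, -0.0168, 0, -0.034, 0, 0.093, 0, -0.0224, 0, -0.042, 0, 0.116, 0]'; python3 -m pendant '[0, 0, 0, 0, 0, 0]'
```

```text
clock: 17.15
tcp_pos: [0.4849, -0.2212, 0.2451]
orientation: [-0.081, -3.025, -0.003]
contact_force: [4.0, -2.2, -5.4]
grip_width: 0.0231
gripper_force: 29.6
clock: 17.25
tcp_pos: [0.4853, -0.2212, 0.2454]
orientation: [-0.08, -3.025, -0.003]
contact_force: [2.3, -1.6, -3.2]
grip_width: 0.0231
gripper_force: 29.7
```

```bash
python3 -m pendant '[-0.0053, 0, -0.008, 0, 0.023, 0, -0.0111, 0, -0.016, 0, 0.047, 0, -0.0175, 0, -0.0236, 0, 0.07, 0, -0.0244, 0, -0.0307, 0, 0.093, 0, -0.0318, 0, -0.0374, 0, 0.116, 0]'; python3 -m pendant '[0, 0, 0, 0, 0, 0]' && python3 -m pendant '[-0.0071, 0, -0.007, 0, 0.023, 0, -0.0146, 0, -0.0137, 0, 0.047, 0, -0.0226, 0, -0.02, 0, 0.07, 0, -0.0311, 0, -0.0256, 0, 0.093, 0, -0.04, 0, -0.0307, 0, 0.116, 0]'; python3 -m pendant '[0, 0, 0, 0, 0, 0, 0, 0, 0, 0, 0, 0]'
```

```text
clock: 17.75
tcp_pos: [0.5198, -0.2229, 0.2776]
orientation: [-0.079, -2.907, -0.009]
contact_force: [1.0, -1.2, -5.6]
grip_width: 0.023
gripper_force: 29.9
clock: 17.85
tcp_pos: [0.5203, -0.223, 0.2779]
orientation: [-0.078, -2.908, -0.009]
contact_force: [-0.0, -0.3, -3.8]
grip_width: 0.0225
gripper_force: 30.1
clock: 18.35
tcp_pos: [0.5651, -0.2253, 0.298]
orientation: [-0.076, -2.79, -0.015]
contact_force: [-1.8, -0.9, -4.0]
grip_width: 0.0229
gripper_force: 30.6
clock: 18.55
tcp_pos: [0.5652, -0.2253, 0.2981]
orientation: [-0.076, -2.792, -0.014]
contact_force: [-1.5, -0.8, -4.5]
grip_width: 0.0228
gripper_force: 30.6
```

```bash
python3 - <<'E'
from h import *
o=[]
for n,b in(("scene",(110,60,250,260)),("top",(230,140,400,290))):
    f,d=grab_frame(n);cv2.imwrite(f"pics/{n}5.png",f);np.save(f"{n}5.npy",d);x0,y0,x1,y1=b;c=f[y0:y1,x0:x1];o.append(cv2.resize(c,None,fx=450/c.shape[0]*.9,fy=450/c.shape[0]*.9,interpolation=2))
h=max(i.shape[0] for i in o);o=[cv2.copyMakeBorder(i,0,h-i.shape[0],0,0,0) for i in o]
im=np.hstack(o);print(im.shape);cv2.imwrite("pics/g5.png",im[:,:800])
E
```

```text
(405, 743, 3)
```

View pics/g5.png

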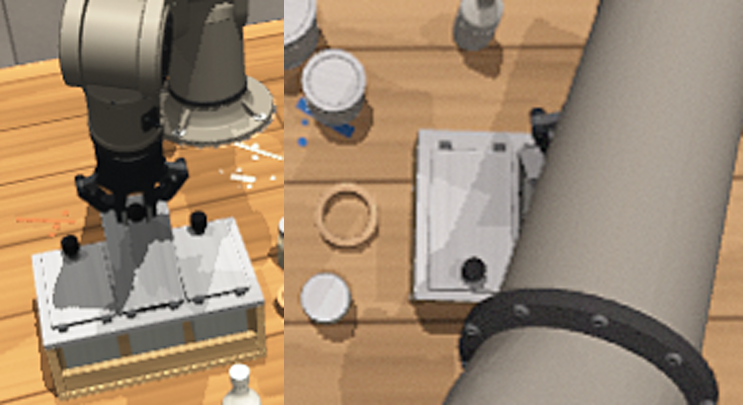

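The scene crop shows the middle lid standing up steeply under the gripper, with its knob at (137,210) between the fingers. The other two lids are shut. Next, a quick numeric check.

```bash
python3 - <<'E'
from h import *
np.set_printoptions(suppress=True,precision=3)
o,d=ray("scene",(177.5,163.5));s=(-.2253-o[1])/d[0,1];p=o+s*d[0];print("knob ray at y:",p)
P=cloud("scene",np.load("scene5.npy"))
for th in(50,55,60,65):
    t=np.radians(th);print(th,.590-.128*np.cos(t)+.022*np.sin(t),.119+.128*np.sin(t)+.022*np.cos(t))
m=(abs(P[...,1]+.225)<.03)&(P[...,0]<.60)&(P[...,0]>.5)&(P[...,2]>.13)&(P[...,2]<.21)
q=P[m][:,[0,2]];c=np.polyfit(q[:,0],q[:,1],1) if len(q)>20 else None
if c is not None:
    u=np.linalg.svd(q-np.median(q,0))[2][0];print(len(q),"lid face angle",np.degrees(np.arctan2(abs(u[1]),abs(u[0]))))
a=cv2.imread("pics/top0.png");b=cv2.imread("pics/top5.png");df=cv2.absdiff(a,b).max(2)
for nm,(u,v) in dict(tape=(253,220),jar=(246,251),tinS=(248,170),tinB=(227,143),pot=(163,147),sq=(302,146),brush=(190,205),lk=(300,240)).items(): print(nm,np.median(df[v-10:v+10,u-10:u+10]))
E
```

```text
knob ray at y: [ 0.574 -0.225  0.269]
50 0.5245761637087404 0.23119501613233306
55 0.5346035611214239 0.23647014326871396
60 0.5450525588832575 0.24085125168440813
65 0.5558436338119968 0.24430499849898657
863 lid face angle 57.05836207525178
tape 7.0
jar 6.0
tinS 6.0
tinB 6.0
pot 5.0
sq 6.0
brush 6.0
lk 21.0
```

```bash
python3 -m pendant '[-0.0045, 0, -0.0026, 0, 0.012, 0, -0.009, 0, -0.0047, 0, 0.023, 0, -0.009, 0, -0.0047, 0, 0.023, 0, -0.009, 0, -0.0047, 0, 0.023, 0]' && python3 - <<'E'
from h import *
for i in range(1):
    f,d=grab_frame("scene");P=cloud("scene",d)
m=(abs(P[...,1]+.225)<.03)&(P[...,0]<.60)&(P[...,0]>.5)&(P[...,2]>.13)&(P[...,2]<.21)
q=P[m][:,[0,2]];u=np.linalg.svd(q-np.median(q,0))[2][0];print(len(q),np.degrees(np.arctan2(abs(u[1]),abs(u[0]))))
o=r.get_obs();print(o["contact_force"],o["gripper_force"],abs(o["qvel"]).max())
print(r.hand_in())
E
```

```text
clock: 19.05
tcp_pos: [0.5764, -0.2258, 0.3008]
orientation: [-0.075, -2.77, -0.014]
contact_force: [-2.6, 1.1, 1.2]
grip_width: 0.0222
gripper_force: 30.9
820 61.07826516464275
[-2.52646882  0.96748991 -0.07189025] 30.89597761631012 0.006709510643048783
the job is handed in; nothing more can be done
None
```

The job is handed in: the knife lies flat in the tray's wide compartment, blade away from the robot, and the three knobs were tapped left to right. The middle lid was the one that gave, and it is held open by its knob at about 61° with the other two lids shut.

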